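Set the stock support to its working hole

ROBOT

A 7-joint arm with a two-finger parallel gripper is mounted at the origin on the work surface. World frame = base frame: x ahead of the robot, y to its left, z up, the work surface at z = 0. Lengths are in m, angles in degrees, forces in N, time in s.
With the tool pointing down it reaches from about 0.4 to 0.85 m from the base axis. Payload 4.4 kg.
Tool frame: the origin (TCP) lies midway between the tips of the shut fingers; the grasp point (between the pads) lies 19 mm behind it; z points along the fingers, x is the direction in which the jaws open and shut, and the axes are right-handed (so a half turn about z gives the same grasp; the last joint's range is limited). The gripper opens to 94 mm and grips with 3 to 60 N. Pads are 16 mm wide; open, the fingers measure 119 mm over their backs; the gripper's body (75 mm by 177 mm) begins 78 mm behind the grasp point.
Start: joints at [71.688, 36.005, 2.206, 86.941, -1.547, 57.084, -1.146], TCP at [0.163, -0.629, 0.205] pointing down, gripper open.
Joint ranges: [-175.42, 175.42], [-21.48, 121.26], [-71.46, 75.88], [10.55, 141.38], [-63.04, 243.04], [13.31, 113.54], [-168.57, 168.57]. Speed limits (degrees/s): [147.25, 147.25, 180, 180, 180, 180, 180].

INTERFACE

Orientations are given as a 3x3 rotation matrix whose columns are the frame's x, y, z axes.
In Python, from plant import r, optics, workorder, models gives the robot as it stands.
- The arm moves only by the tool servo_tool, never from a script. Its argument "series" is a list of rows, each an object of numbers: "x", "y", "z": the shift along the world's x, y, z in mm; "turn": the turn about the world's z in rad. In form: [{"x": .., "y": .., "z": .., "turn": ..}, ...]. A call has exactly 10 rows; each row is the pose to reach, as a shift and turn from the pose commanded when the call began; what a row does not reach only later rows make up. A row lasts 1/12 s, in which the tool goes at most 41.7 mm and 7.16 degrees, less where a joint would pass 70% of its speed; a pose out of reach is approached as far as the arm can. A call with a gripper value outside its range is refused whole. "claw" is the opening, from 0 (shut) to 1 (fully open), set as the call begins (left out, the last holds). The fingers move at their own pace and stop on an object; the grip force is fixed at half the most. Time passes only in rows, so rows that repeat a pose let the fingers close, or fill a call up. It gives the time, the measured TCP pose, the force and the opening at its end, in the units of the state.
- r.state(): the state, without advancing time (a new reading comes with each control period).
- optics.capture(name): name is "scene" or "top" or "wrist"; returns a dict with "img" (480x640x3 uint8, blue, green, red), "range_z" (480x640 float32, m along the optical axis (not along the pixel's ray), 0 where there is no reading), "fovy" (degrees; the focal length in pixels is half the picture's height over the tangent of half this angle, whatever the lens; pixels are square), "cx", "cy" (the principal point, pixels), "k1" (the pictures are not rectified: a ray, as slopes to the right and down, at radius r is drawn at 1 + k1 r^2 times it, then the intrinsics apply), "position" and "attitude" of the camera in the world. Camera axes: x right, y down, z forward; pixel columns grow to the right and rows downward; lengths in m; the calibration is good to about 2 mm. A picture is of the moment at which its call begins.
- workorder.job_done(): hands the job in, once; it reports no verdict.
Trained networks look in a picture, given as the dict that the camera call returned (one of the last four; its "shot" number tells which), for a name from the list of things; names that differ only in an ending like _2 or _b are one class to them, and where a whole thing is asked for, a point or a joint stands for the part that bears it (a point fixed in the world has none). Each returns a list of dicts, best first, with "score" (0 to 1); they miss things now and then, are a little off and sometimes report something else, mostly with a low value. They report only what shows in the picture. A call takes as long as a camera call.
- models.boxes_of(picture, target): "position" ([x, y, z] in m, in the coordinates of the camera as it stood for that picture, good to about 4 mm: the middle of the surface that is visible of it).
- models.outline_of(picture, target): "mask" (480x640 bool, what is visible of it).
The state is a dict: "clock": time; "joint_pos": joint angles; "dq": joint speeds; "joint_torque": joint torques, N m; "tool_pos": TCP position; "eef_rot": TCP orientation; "ft_force": force on the tool from outside, world axes, zero at the start; "moment": the same for the moment, N m; "finger_gap": finger opening in m.
Only numpy, scipy, OpenCV 4.12 (cv2) and the standard library are available. Lean on these libraries where they do the work, as an engineer would, in place of code of your own. Each camera call takes 0.05 s, during which the arm holds its last target.

TASK

Set the telescopic stock support on the bench to its working length: press the red spring button, slide the inner tube out until the button pops up fully in the window of the yellow index plate, and do not ram the button hard against the edges of the windows. Only then swing the black clamp lever round over the tube to its stop. Let go of everything and leave the other things where they are.

Things in the scene. Friction and masses are not known exactly. Their poses are not given: they have to be found in the camera images.
- support: blue square sleeve (44 mm wide, y -140 to +140 mm, top face 70 mm high) fixed to the bench, with an aluminium inner tube. Origin on the bench under its centre line; +y runs along the sleeve to its mouth, the way the tube slides out; z up. A grey clamp collar (60 mm wide, y 110 to 140 mm, 76 mm high) stands at the mouth.
- rail: the sleeve's 4 mm top wall; same origin and axes as the support. Square home window 24 mm long at y = -70 mm; from there a 10 mm slot to y = 45 mm. The button must not be pushed against the edges of a window with more than 30 N.
- index_zone (a point): middle of the range of the yellow index plate (100 mm long, top 71 mm high) on the rail, at y = 10 mm. The plate has the second 24 mm window; it was set by hand, so the window's centre lies anywhere within 18 mm either way along y (tube out 62 to 98 mm). This point does not show where: let the button find it by feel.
- tube (a joint): how far the tube is out, m: 0 with the button in the middle of the home window, at most 0.106. Sliding takes 1.5 N, about 2.5 N with the button rubbing under the wall. Only the button locks it.
- button (a joint): how far the button is pressed, m: 0 fully up, 0.008 bottom stop. Spring: 4 N at first, 7 N at 4 mm, 10 N at the bottom. Its round foot, 21 mm wide, has 1.5 mm of play fore and aft in a window. Pressed over 4 mm it is under the wall and slides; let go there, it stays 4 mm down, and jumps up by itself under the other window if nothing holds it down. Then the tube is locked and resists.
- button_top (a point): centre of the top of the red button cap, round, 24 mm in diameter, 18 mm tall, on a thin neck over the slot; button up: cap 79 to 97 mm above the bench. It travels with the tube. It can be pressed from above, pinched from the sides, or pushed along from behind.
- tube_head (a point): top of the base of the tube's forked head, 76 mm above the bench, at the support's y = 265 mm at first, moving out with the tube. The head is 75 mm wide, 40 mm long, 97 mm high.
- lever (a joint): angle of the black clamp lever at the mouth, rad: 0 open (square to the sleeve, pointing to the support's -x), growing clockwise seen from above to the stop at 1.55, closed, where it lies over the tube pointing away from the sleeve. Friction 0.15 N m; it stays where it is left.
- lever_pivot (a point): on the lever's vertical axis, at half height of its arm (86 mm above the bench), at y = 125 mm of the support
- lever_grip (a point): point in the lever's arm, 62 mm from the pivot. The arm is 12 mm wide, from 78 to 94 mm above the bench, and ends in a 22 mm ball 86 mm from the pivot.
- pad: loose brass disc, 44 mm across, 14 mm tall; a bystander, to be left alone; origin at the centre of its underside
- bushing: loose steel ring, 42 mm outside, 30 mm tall; a bystander, to be left alone; origin at the centre of its underside
- wrench: loose steel wrench lying flat; a bystander, to be left alone; origin near its middle
- driver: loose screwdriver lying flat; a bystander, to be left alone; origin near its middle
- can: blue can, 66 mm across, 110 mm tall; a bystander, to be left alone; origin at the centre of its underside
- abrasive_sleeve: brown abrasive tube standing on end, 52 mm across, 90 mm tall; a bystander, to be left alone; origin at the centre of its underside
- stock: steel block 45 x 110 x 30 mm; a bystander, to be left alone; origin at the centre of its underside

How it is judged (in metres and radians):
On the way, in this order (a step that is already met when the one before it is completed fails the run):
1. the button is pressed and the tube has slid out of the home window, the clamp lever still open (value of joint tube above 0.008 m and value of joint button above 0.003 m and value of joint lever below 0.5 rad), for 0.05 s.
2. the button has popped up fully in the index plate's window, the clamp lever still open (value of joint tube above 0.055 m and value of joint button below 0.0015 m and value of joint lever below 0.5 rad), for 0.2 s.
3. the clamp lever is swung to its stop, the button still up in the window (value of joint tube above 0.055 m and value of joint button below 0.0015 m and value of joint lever above 1.4 rad), for 0.2 s.
At the end, for the whole second after the job is handed in: the button stands fully up (within 1.5 mm) in the window of the yellow index plate (the tube out by more than 55 mm), the clamp lever is within 0.15 rad of its closed stop (past 1.4 rad), and tube and lever are at rest (all of step 3 and velocity of joint tube between -0.01 and 0.01 m/s and velocity of joint lever between -0.05 and 0.05 rad/s); the robot touches nothing.
It fails at once if the button is rammed against the sleeve's top wall or the index plate with more than 30 N (contact force between button and rail above 30 N).
It fails at once if a bystander (brass disc, steel ring, wrench, screwdriver, can, abrasive tube or steel block) is moved by more than 30 mm (distance of any of pad, bushing, wrench, driver, can, abrasive_sleeve, stock from where it was at the start of the episode above 0.03 m).
It also fails if it takes over 53 s, if anything falls off the work surface, if the arm or the gripper's body presses on something with over 40 N, if the wrist force passes 120 N, or if a joint passes its speed limit or range.

## Working session

There is one attempt and no reset: what is moved stays moved. The work goes in short steps, Python scripts to look and compute and a tool call to move; the robot and the scene stay as the last step left them, time stands still between calls to the robot, and variables do not carry over. Pictures are saved under pics/ and viewed, and the job is handed in when it is done.

Besides the shell and the picture viewer there is one more tool, called after "Call:" in YAML: its name, and indented under it one key for each argument. servo_tool: Moves the arm, as the interface text tells. Its arguments: {"type":"object","properties":{"series":{"type":"array"},"claw":{"type":"number"}},"required":["series"]}

```bash
ls; mkdir -p pics; cat > h.py <<'E'
import numpy as np, cv2
from plant import r, optics, workorder, models
def w(c,p): return np.array(c["position"])+np.array(c["attitude"])@np.array(p)
def K(c):
    f=240/np.tan(np.radians(c["fovy"])/2); return np.array([[f,0,c["cx"]],[0,f,c["cy"]],[0,0,1]])
def pix(c,P):
    q=np.array(c["attitude"]).T@(np.array(P)-np.array(c["position"])); s=q[:2]/q[2]; s=s*(1+c["k1"]*(s@s)); k=K(c); return k[0,0]*s[0]+k[0,2],k[0,0]*s[1]+k[1,2]
def cloud(c):
    k=K(c); v,u=np.mgrid[0:480,0:640].astype(float); x=(u-k[0,2])/k[0,0]; y=(v-k[1,2])/k[0,0]
    a,b=x.copy(),y.copy()
    for _ in range(15):
        s=1+c["k1"]*(a*a+b*b); a,b=x/s,y/s
    z=c["range_z"]; P=np.stack([a*z,b*z,z],-1)@np.array(c["attitude"]).T+np.array(c["position"]); P[z==0]=np.nan; return P
E
python3 - <<'E'
from h import *
print(r.state())
for n in ["scene","top"]:
    c=optics.capture(n); cv2.imwrite(f"pics/{n}0.png",c["img"])
    print(n,c["position"],c["fovy"],c["k1"])
    for t in ["support","button_top","tube_head","lever_grip","lever_pivot","lever","index_zone","pad","bushing","wrench","driver","can","abrasive_sleeve","stock"]:
        try: b=models.boxes_of(c,t)
        except Exception as e: print(t,e); continue
        for d in b[:2]: print(t,round(d["score"],2),w(c,d["position"]).round(4))
print(r.state()["clock"])
E
```

```text
pics
{'clock': 0.0, 'joint_pos': array([71.68836261, 36.05526659,  2.20073044, 86.99597078, -1.54590021,
       57.08256614, -1.14585741]), 'dq': array([-0.00970306,  0.03990257,  0.03256392,  0.04692381,  0.01795458,
        0.02199279, -0.06730772]), 'joint_torque': array([ 1.89650027e-04, -5.49714589e+01,  1.14347901e+00, -1.86626637e+01,
       -5.22023044e-02,  2.37145327e-02,  1.77262996e-04]), 'tool_pos': array([ 0.16307926, -0.62853007,  0.20459497]), 'eef_rot': array([[ 2.51118054e-01, -9.67956352e-01, -4.73683549e-04],
       [-9.67954760e-01, -2.51118500e-01,  1.75550426e-03],
       [-1.81820220e-03,  1.76654325e-05, -9.99998347e-01]]), 'ft_force': array([-0.0668747 ,  0.14937883,  0.76332762]), 'moment': array([-0.039961  , -0.04858481, -0.01876779]), 'finger_gap': 0.09381090316393395}
scene [1.50317594 0.39068968 1.21356042] 49.15034312849432 -0.07175983310361961
support 0.68 [0.5253 0.0561 0.0982]
tube_head 0.75 [0.5307 0.1566 0.0576]
lever_grip 0.56 [0.524  0.058  0.0979]
lever_grip 0.4 [ 0.6166 -0.1159  0.0951]
lever_pivot 0.69 [0.5328 0.0565 0.0928]
lever 0.59 [0.52
[... 619 characters left out ...]
11]
button_top 0.32 [ 0.5373 -0.1992  0.0292]
button_top 0.17 [ 0.6774 -0.0343  0.0129]
tube_head 0.58 [0.5262 0.1498 0.0582]
tube_head 0.18 [0.511  0.0532 0.0935]
lever_grip 0.76 [0.5121 0.0542 0.0942]
lever_pivot 0.82 [0.5078 0.0527 0.0978]
lever 0.54 [0.5163 0.0519 0.093 ]
index_zone 0.61 [ 0.5927 -0.0681  0.0684]
index_zone 0.35 [0.5126 0.052  0.0923]
pad 0.81 [ 0.6765 -0.0367  0.0146]
bushing 0.6 [ 0.5366 -0.1929  0.0273]
bushing 0.51 [ 0.5925 -0.0616  0.0748]
wrench 0.82 [0.4385 0.3867 0.0078]
driver 0.77 [ 0.4402 -0.4063  0.0264]
driver 0.54 [ 0.6796 -0.0366  0.0157]
can 0.58 [ 0.6043 -0.3991  0.1146]
abrasive_sleeve 0.69 [ 0.5264 -0.5223  0.0567]
stock 0.76 [0.6265 0.4375 0.0324]
1.5
```

View pics/top0.png

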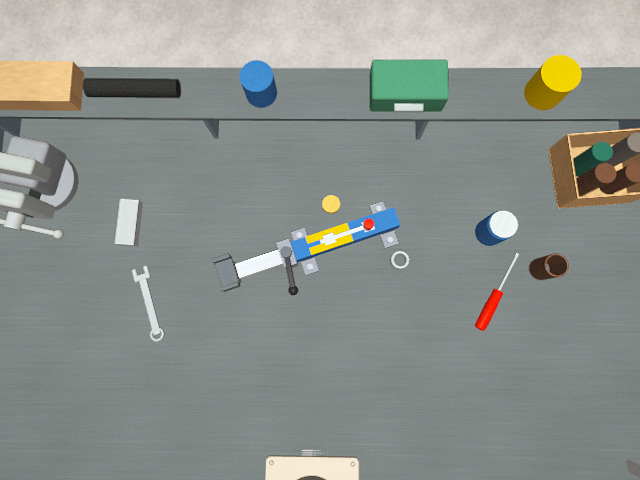

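View pics/scene0.png

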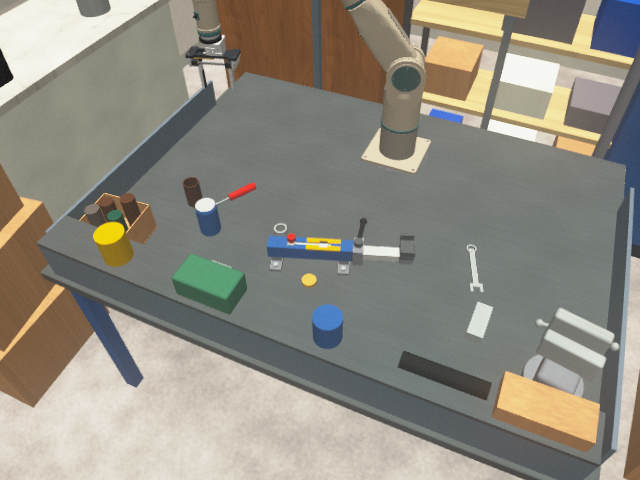

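The top view shows the red button at (368,224), the collar and lever pivot at (286,252), the lever ball at (293,291) and the head at (228,272). I'll fit the support's axis next.

```bash
python3 - <<'E'
from h import *
for n in ["top","scene"]:
    c=optics.capture(n); P=cloud(c); im=c["img"].astype(int); B,G,R=im[...,0],im[...,1],im[...,2]
    reg=(np.abs(P[...,0]-.56)<.16)&(np.abs(P[...,1]-0.02)<.26)
    red=(R>150)&(G<80)&(B<80)&reg
    blue=(B>120)&(R<80)&reg&(P[...,2]>.06)&(P[...,2]<.08)
    yel=(R>180)&(G>140)&(B<80)&reg&(P[...,2]>.05)
    for nm,m in [("red",red),("redtop",red&(P[...,2]>.09)),("blue",blue),("yel",yel),("sup",reg&(P[...,2]>.06)),("head",reg&(P[...,2]>.04)&(P[...,1]>.11))]:
        q=P[m]; print(n,nm,m.sum(), np.nanmean(q,0).round(4), np.nanmin(q,0).round(4),np.nanmax(q,0).round(4))
        if len(q)>40:
            xy=(q[:,:2]*1000).astype(np.float32); rr=cv2.minAreaRect(xy); print("   rect",rr)
    if n=="top":
        cv2.imwrite("pics/topz.png",cv2.resize(c["img"][190:300,205:410],None,fx=3.9,fy=3.9,interpolation=cv2.INTER_CUBIC))
E
```

```text
top red 75 [ 0.6115 -0.1221  0.0968] [ 0.6006 -0.1326  0.0859] [ 0.6223 -0.1122  0.1032]
   rect ((611.8109130859375, -122.48365783691406), (19.64313507080078, 22.014080047607422), 71.70269012451172)
top redtop 72 [ 0.6119 -0.1221  0.0972] [ 0.6008 -0.1326  0.0936] [ 0.6223 -0.1122  0.1032]
   rect ((611.8468017578125, -122.49705505371094), (19.66881561279297, 21.936967849731445), 72.02859497070312)
top blue 1034 [ 0.5996 -0.0889  0.0701] [ 0.5342 -0.1948  0.0603] [0.6534 0.0511 0.0767]
   rect ((594.3930053710938, -71.1761703491211), (43.98162841796875, 247.54855346679688), 19.000160217285156)
top yel 545 [ 0.5818 -0.0347  0.0711] [ 0.5457 -0.0869  0.0633] [0.6183 0.0172 0.077 ]
   rect ((581.9348754882812, -34.50333023071289), (44.65029525756836, 97.42063903808594), 19.026165008544922)
top sup 3162 [0.5623 0.008  0.0763] [ 0.4548 -0.1948  0.06  ] [0.6564 0.2243 0.1032]
   rect ((533.3258666992188, 2.699737548828125), (128.38851928710938, 426.33648681640625), 17.125898361206055)
top head 1169 [0.5099 0.1718 0.07  ] [0.4607 0.11   0.04  ] [0.5492 0.2243 0.1015]
   rect ((514.56591796
[... 354 characters left out ...]
.0778]
   rect ((597.0498046875, -69.76004028320312), (47.89519119262695, 245.54159545898438), 19.513198852539062)
scene yel 254 [ 0.5829 -0.0342  0.0717] [ 0.5485 -0.0846  0.0659] [0.6154 0.0199 0.0781]
   rect ((582.739501953125, -32.45281219482422), (49.10896682739258, 97.12395477294922), 18.695600509643555)
scene sup 1837 [0.5682 0.0117 0.0758] [ 0.4567 -0.1927  0.06  ] [0.6587 0.2275 0.1031]
   rect ((535.9698486328125, 5.7666015625), (129.62884521484375, 427.70391845703125), 17.159666061401367)
scene head 737 [0.5146 0.1748 0.0687] [0.4599 0.11   0.0401] [0.553  0.2275 0.1029]
   rect ((515.7760620117188, 160.77244567871094), (80.31562042236328, 116.11856079101562), 20.061479568481445)
```

View pics/topz.png

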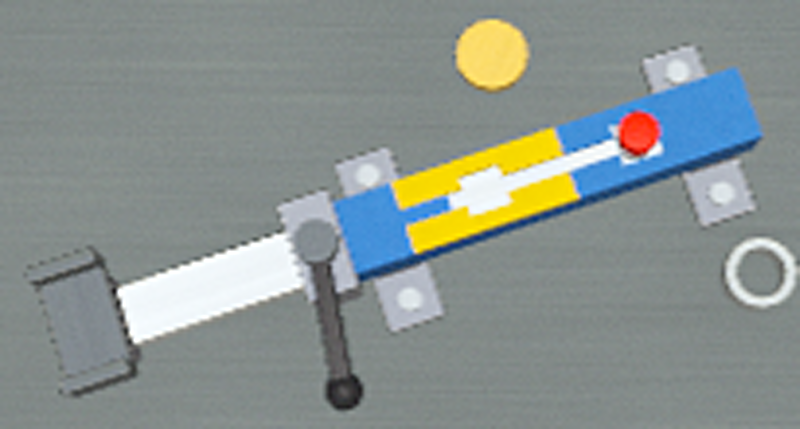

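Call:
servo_tool:
  series:
    - {"x": 26, "y": 30, "z": 0, "turn": 0.008}
    - {"x": 52, "y": 60, "z": 0, "turn": 0.016}
    - {"x": 78, "y": 90, "z": 0, "turn": 0.024}
    - {"x": 104, "y": 120, "z": 0, "turn": 0.032}
    - {"x": 130, "y": 150, "z": 0, "turn": 0.04}
    - {"x": 156, "y": 180, "z": 0, "turn": 0.05}
    - {"x": 182, "y": 210, "z": 0, "turn": 0.06}
    - {"x": 208, "y": 238, "z": 0, "turn": 0.07}
    - {"x": 234, "y": 266, "z": 0, "turn": 0.078}
    - {"x": 260, "y": 294, "z": 0, "turn": 0.078}
  claw: 0

```text
clock: 2.43
tool_pos: [0.4243, -0.3337, 0.2058]
eef_rot: [[0.326, -0.945, 0.001], [-0.945, -0.326, -0.0], [0.0, -0.0, -1.0]]
ft_force: [0.4, -0.2, -0.0]
finger_gap: 0.0306
```

```bash
python3 - <<'E'
from h import *
c=optics.capture("top"); P=cloud(c)
o=np.array([.6125,-.121]); 
im=c["img"].astype(int)
# rectify the rail top plane z=.071 into support coords, 0.5mm/px
for yaw in [19.0]:
    a=np.radians(yaw); d=np.array([-np.sin(a),np.cos(a)]); x=np.array([np.cos(a),np.sin(a)])
    org=o+.07*d
    ys=np.arange(-.15,.16,.0005); xs=np.arange(.05,-.1,-.0005)
    mp=np.array([[pix(c,[*(org+X*x+Y*d),.071]) for Y in ys] for X in xs]).astype(np.float32)
    out=cv2.remap(c["img"],mp[...,0],mp[...,1],cv2.INTER_CUBIC)
    for Y in range(-150,160,10):
        k=int((Y+150)*2); cv2.line(out,(k,0),(k,6 if Y%50 else 14),(255,255,255),1)
    cv2.line(out,(0,100),(620,100),(0,255,0),1)
    cv2.imwrite("pics/rect1.png",out)
    row=[100+12,100-12]
    for i in (100-16,100+16):
        R=out[i].astype(int); print(i,[(round(ys[k]*1000,1),*R[k]) for k in range(300,370,4)])
print(r.state()["tool_pos"])
E
```

```text
84 [(np.float64(0.0), np.int64(2), np.int64(220), np.int64(250)), (np.float64(2.0), np.int64(0), np.int64(218), np.int64(248)), (np.float64(4.0), np.int64(0), np.int64(218), np.int64(250)), (np.float64(6.0), np.int64(0), np.int64(218), np.int64(251)), (np.float64(8.0), np.int64(43), np.int64(216), np.int64(246)), (np.float64(10.0), np.int64(189), np.int64(235), np.int64(246)), (np.float64(12.0), np.int64(255), np.int64(253), np.int64(245)), (np.float64(14.0), np.int64(255), np.int64(251), np.int64(241)), (np.float64(16.0), np.int64(255), np.int64(248), np.int64(241)), (np.float64(18.0), np.int64(255), np.int64(253), np.int64(244)), (np.float64(20.0), np.int64(255), np.int64(255), np.int64(246)), (np.float64(22.0), np.int64(255), np.int64(251), np.int64(241)), (np.float64(24.0), np.int64(255), np.int64(250), np.int64(242)), (np.float64(26.0), np.int64(255), np.int64(255), np.int64(247)), (np.float64(28.0), np.int64(255), np.int64(253), np.int64(244)), (np.float64(30.0), np.int64(255), np.int64(248), np.int64(241)), (np.float64(32.0), np.int64(255), np.int64(251), np.int64(246)), (np.f
[... 559 characters left out ...]
int64(240)), (np.float64(16.0), np.int64(253), np.int64(248), np.int64(242)), (np.float64(18.0), np.int64(252), np.int64(248), np.int64(241)), (np.float64(20.0), np.int64(252), np.int64(248), np.int64(241)), (np.float64(22.0), np.int64(252), np.int64(248), np.int64(241)), (np.float64(24.0), np.int64(253), np.int64(248), np.int64(243)), (np.float64(26.0), np.int64(252), np.int64(248), np.int64(242)), (np.float64(28.0), np.int64(253), np.int64(249), np.int64(241)), (np.float64(30.0), np.int64(255), np.int64(249), np.int64(241)), (np.float64(32.0), np.int64(255), np.int64(246), np.int64(241)), (np.float64(34.0), np.int64(159), np.int64(230), np.int64(246))]
[ 0.43162041 -0.32558513  0.20575685]
```

View pics/rect1.png

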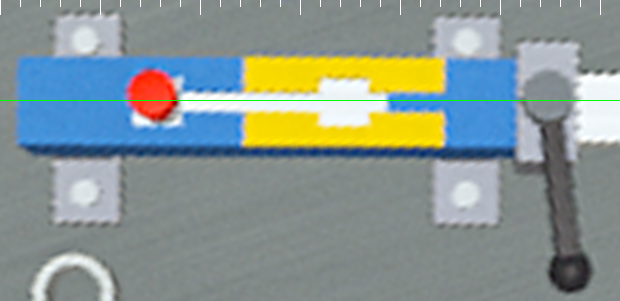

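The rectified view shows the home window centre near y = -71 mm. The index window runs from 9.5 to 34 mm, centred near 22 mm, so the tube should come out about 92-93 mm. I'll still confirm that by feel.

Call:
servo_tool:
  series:
    - {"x": 26, "y": 29, "z": 0, "turn": 0}
    - {"x": 52, "y": 58, "z": 0, "turn": 0}
    - {"x": 78, "y": 87, "z": 0, "turn": 0}
    - {"x": 104, "y": 116, "z": 0, "turn": 0}
    - {"x": 130, "y": 145, "z": -10, "turn": 0}
    - {"x": 154, "y": 172, "z": -25, "turn": 0}
    - {"x": 174, "y": 194, "z": -45, "turn": 0}
    - {"x": 186, "y": 208, "z": -65, "turn": 0}
    - {"x": 189, "y": 213, "z": -80, "turn": 0}
    - {"x": 189, "y": 213, "z": -85, "turn": 0}

```text
clock: 3.32
tool_pos: [0.6118, -0.1192, 0.1178]
eef_rot: [[0.329, -0.944, -0.003], [-0.944, -0.329, 0.002], [-0.003, 0.003, -1.0]]
ft_force: [0.9, 0.2, 0.3]
finger_gap: 0.0004
```

```bash
cat >> h.py <<'E'
a=np.radians(19.0); d_=np.array([-np.sin(a),np.cos(a)]); x_=np.array([np.cos(a),np.sin(a)]); org=np.array([.6125,-.121])+.07*d_
def sup(p): q=np.array(p[:2])-org; return round(1000*(q@x_),1),round(1000*(q@d_),1)
def show():
    s=r.state(); f=s["ft_force"]; print("t",round(s["clock"],2),"tcp",s["tool_pos"].round(4),"sup x,y",sup(s["tool_pos"]),"F sup x,y,z",round(f[:2]@x_,1),round(f[:2]@d_,1),round(f[2],1),"gap",round(s["finger_gap"],4))
E
python3 -c "
from h import *
c=optics.capture('wrist'); cv2.imwrite('pics/w1.png',c['img']); show()
print(c['position'],c['attitude'])"
```

```text
t 3.37 tcp [ 0.6109 -0.1211  0.118 ] sup x,y (np.float64(-1.6), np.float64(-69.6)) F sup x,y,z 0.1 -0.0 -0.0 gap 0.0007
[ 0.6822775  -0.09535137  0.29688062] [[ 0.32863588 -0.91293878 -0.241953  ]
 [-0.94445286 -0.31839853 -0.08143206]
 [-0.00269499  0.2552747  -0.96686481]]
```

View pics/w1.png

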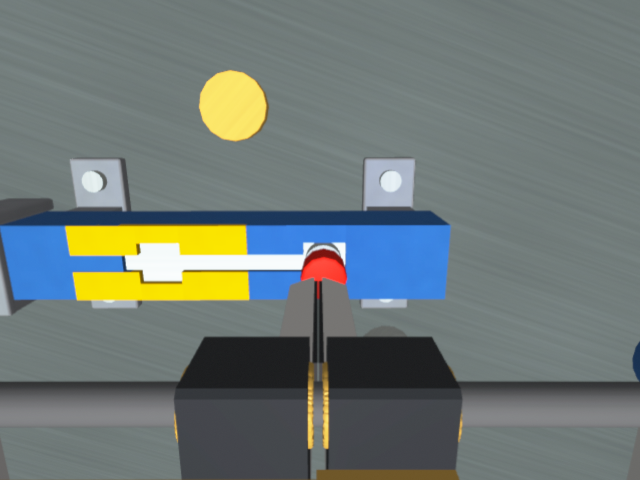

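The wrist view shows the shut fingers centred over the red cap at (322,266), with the window in the yellow plate at (161,262). I'll press next.

Call:
servo_tool:
  series:
    - {"x": 1, "y": 0, "z": -8, "turn": 0}
    - {"x": 1, "y": 0, "z": -15, "turn": 0}
    - {"x": 1, "y": 0, "z": -19, "turn": 0}
    - {"x": 1, "y": 0, "z": -21, "turn": 0}
    - {"x": 1, "y": 0, "z": -23, "turn": 0}
    - {"x": 1, "y": 0, "z": -25, "turn": 0}
    - {"x": 1, "y": 0, "z": -27, "turn": 0}
    - {"x": 1, "y": 0, "z": -28, "turn": 0}
    - {"x": 1, "y": 0, "z": -28, "turn": 0}
    - {"x": 1, "y": 0, "z": -28, "turn": 0}

```text
clock: 4.2
tool_pos: [0.6133, -0.1228, 0.0935]
eef_rot: [[0.325, -0.946, 0.001], [-0.946, -0.325, -0.001], [0.001, -0.0, -1.0]]
ft_force: [-2.8, -0.5, 6.5]
finger_gap: 0.0003
```

```bash
python3 -c "
from h import *
show()"
```

```text
t 4.2 tcp [ 0.6133 -0.1228  0.0935] sup x,y (np.float64(0.2), np.float64(-72.0)) F sup x,y,z -2.9 0.4 6.5 gap 0.0003
```

Call:
servo_tool:
  series:
    - {"x": 0, "y": 0, "z": -2, "turn": 0}
    - {"x": 0, "y": 0, "z": -4, "turn": 0}
    - {"x": 0, "y": 0, "z": -5, "turn": 0}
    - {"x": 0, "y": 0, "z": -5, "turn": 0}
    - {"x": -0.3, "y": 1, "z": -5, "turn": 0}
    - {"x": -0.7, "y": 2, "z": -5, "turn": 0}
    - {"x": -1, "y": 3, "z": -5, "turn": 0}
    - {"x": -1.3, "y": 4, "z": -5, "turn": 0}
    - {"x": -1.7, "y": 5, "z": -5, "turn": 0}
    - {"x": -2, "y": 6, "z": -5, "turn": 0}

```text
clock: 5.03
tool_pos: [0.6117, -0.1183, 0.0893]
eef_rot: [[0.325, -0.946, 0.002], [-0.946, -0.325, -0.003], [0.003, -0.001, -1.0]]
ft_force: [-2.4, -2.9, 9.8]
finger_gap: 0.0004
```

```bash
python3 -c "
from h import *
show()"
```

```text
t 5.03 tcp [ 0.6117 -0.1183  0.0893] sup x,y (np.float64(0.2), np.float64(-67.2)) F sup x,y,z -3.2 -1.9 9.8 gap 0.0004
```

Call:
servo_tool:
  series:
    - {"x": -0.7, "y": 2, "z": 0, "turn": 0}
    - {"x": -1.3, "y": 4, "z": 0, "turn": 0}
    - {"x": -2, "y": 6, "z": 0, "turn": 0}
    - {"x": -2.7, "y": 8, "z": 0, "turn": 0}
    - {"x": -3.4, "y": 10, "z": 0, "turn": 0}
    - {"x": -4.1, "y": 12, "z": 0, "turn": 0}
    - {"x": -4.8, "y": 14, "z": 0, "turn": 0}
    - {"x": -5.5, "y": 16, "z": 0, "turn": 0}
    - {"x": -6.2, "y": 18, "z": 0, "turn": 0}
    - {"x": -6.9, "y": 20, "z": 0, "turn": 0}

```text
clock: 5.87
tool_pos: [0.6047, -0.0982, 0.0893]
eef_rot: [[0.325, -0.946, 0.002], [-0.946, -0.325, -0.002], [0.003, -0.001, -1.0]]
ft_force: [-3.2, -2.1, 9.5]
finger_gap: 0.0007
```

```bash
python3 -c "
from h import *
show()
c=optics.capture('wrist'); cv2.imwrite('pics/w2.png',c['img'])
"
```

```text
t 5.87 tcp [ 0.6047 -0.0982  0.0893] sup x,y (np.float64(0.1), np.float64(-45.9)) F sup x,y,z -3.7 -0.9 9.5 gap 0.0007
```

View pics/w2.png

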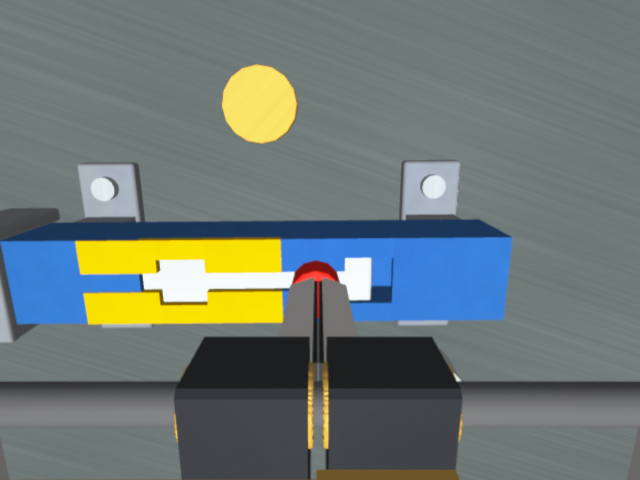

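The tube is coming out with the button under the wall and no slip: the cap at (316,272) has left the home window at (357,280). I'll continue to about 80 mm.

Call:
servo_tool:
  series:
    - {"x": -0.8, "y": 2.3, "z": 0, "turn": 0}
    - {"x": -1.7, "y": 5, "z": 0, "turn": 0}
    - {"x": -2.7, "y": 8, "z": 0, "turn": 0}
    - {"x": -3.8, "y": 11, "z": 0, "turn": 0}
    - {"x": -4.8, "y": 14, "z": 0, "turn": 0}
    - {"x": -5.8, "y": 17, "z": 0, "turn": 0}
    - {"x": -6.9, "y": 20, "z": 0, "turn": 0}
    - {"x": -7.9, "y": 23, "z": 0, "turn": 0}
    - {"x": -9, "y": 26, "z": 0, "turn": 0}
    - {"x": -9.6, "y": 28, "z": 0, "turn": 0}

```text
clock: 6.75
tool_pos: [0.5948, -0.0699, 0.0892]
eef_rot: [[0.325, -0.946, 0.001], [-0.946, -0.325, -0.002], [0.002, -0.0, -1.0]]
ft_force: [-3.6, -3.8, 11.8]
finger_gap: 0.0002
```

Call:
servo_tool:
  series:
    - {"x": -0.8, "y": 2.3, "z": 0, "turn": 0}
    - {"x": -1.7, "y": 5, "z": 0, "turn": 0}
    - {"x": -2.7, "y": 8, "z": 0, "turn": 0}
    - {"x": -3.8, "y": 11, "z": 0, "turn": 0}
    - {"x": -4.8, "y": 14, "z": 0, "turn": 0}
    - {"x": -5.8, "y": 17, "z": 0, "turn": 0}
    - {"x": -6.5, "y": 19, "z": 0, "turn": 0}
    - {"x": -7, "y": 20.5, "z": 0, "turn": 0}
    - {"x": -7.2, "y": 21, "z": 0, "turn": 0}
    - {"x": -7.2, "y": 21, "z": 0, "turn": 0}

```text
clock: 7.58
tool_pos: [0.5874, -0.0488, 0.0892]
eef_rot: [[0.325, -0.946, 0.0], [-0.946, -0.325, -0.002], [0.002, 0.0, -1.0]]
ft_force: [-4.8, -2.4, 12.1]
finger_gap: 0.0004
```

```bash
python3 -c "
from h import *
show()
c=optics.capture('wrist'); cv2.imwrite('pics/w3.png',c['img'])
"
```

```text
t 7.58 tcp [ 0.5874 -0.0488  0.0892] sup x,y (np.float64(-0.3), np.float64(6.5)) F sup x,y,z -5.3 -0.7 12.1 gap 0.0004
```

View pics/w3.png

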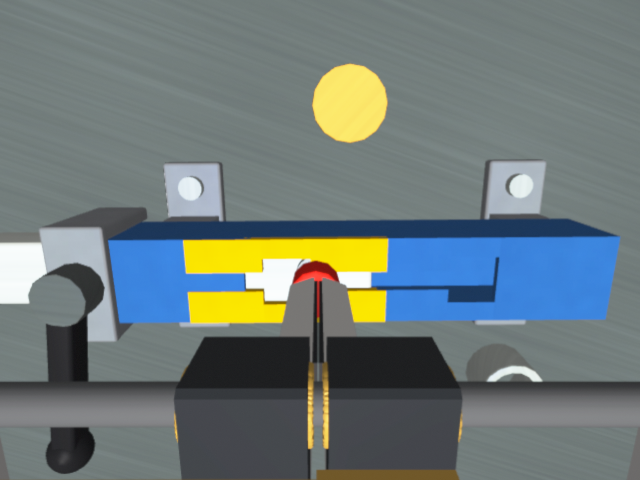

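The cap is at (316,272), just short of the window at (265-372,280), with the tube out about 78 mm. I'll release and go behind the cap.

Call:
servo_tool:
  series:
    - {"x": 0, "y": 0, "z": 10, "turn": 0}
    - {"x": 0, "y": 0, "z": 25, "turn": 0}
    - {"x": 3, "y": -9, "z": 28, "turn": 0}
    - {"x": 7.5, "y": -22, "z": 28, "turn": 0}
    - {"x": 11.5, "y": -33, "z": 25, "turn": 0}
    - {"x": 12.5, "y": -36, "z": 16, "turn": 0}
    - {"x": 12.5, "y": -36, "z": 6, "turn": 0}
    - {"x": 12.5, "y": -36, "z": -2, "turn": 0}
    - {"x": 12.5, "y": -36, "z": -5, "turn": 0}
    - {"x": 12.5, "y": -36, "z": -5, "turn": 0}

```text
clock: 8.47
tool_pos: [0.5986, -0.0822, 0.0805]
eef_rot: [[0.327, -0.945, -0.003], [-0.945, -0.327, 0.001], [-0.002, 0.003, -1.0]]
ft_force: [0.4, 0.8, 0.4]
finger_gap: 0.0006
```

```bash
python3 -c "
from h import *
show()
c=optics.capture('wrist'); cv2.imwrite('pics/w4.png',c['img'])
P=cloud(c); im=c['img'].astype(int); m=(im[...,2]>150)&(im[...,1]<80)&(im[...,0]<80)&(P[...,2]>.08)
q=P[m]; print(m.sum(),np.nanmedian(q,0), sup(np.nanmedian(q,0)), [sup(p)for p in (np.nanmin(q,0),np.nanmax(q,0))], np.nanpercentile(q[:,2],[20,50,80]))
"
```

```text
t 8.47 tcp [ 0.5986 -0.0822  0.0805] sup x,y (np.float64(-0.5), np.float64(-28.8)) F sup x,y,z 0.7 0.6 0.4 gap 0.0006
2019 [ 0.58922113 -0.04724815  0.09293554] (np.float64(2.0), np.float64(7.3)) [(np.float64(-13.0), np.float64(0.4)), (np.float64(15.8), np.float64(14.4))] [0.09239921 0.09293554 0.09345074]
```

View pics/w4.png

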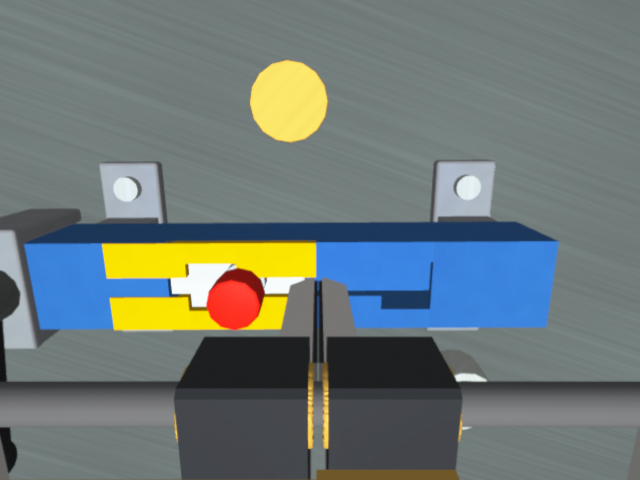

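The cap at (236,298) reads z = 0.093 m, so it sits 4 mm down at support y ≈ 7. I'll push from behind.

Call:
servo_tool:
  series:
    - {"x": -0.6, "y": 1.6, "z": 0, "turn": 0}
    - {"x": -1.1, "y": 3.3, "z": 0, "turn": 0}
    - {"x": -1.8, "y": 5, "z": 0, "turn": 0}
    - {"x": -2.4, "y": 7, "z": 0, "turn": 0}
    - {"x": -3.1, "y": 9, "z": 0, "turn": 0}
    - {"x": -3.8, "y": 11, "z": 0, "turn": 0}
    - {"x": -4.3, "y": 12.4, "z": 0, "turn": 0}
    - {"x": -4.6, "y": 13.4, "z": 0, "turn": 0}
    - {"x": -4.9, "y": 14.2, "z": 0, "turn": 0}
    - {"x": -4.9, "y": 14.2, "z": 0, "turn": 0}

```text
clock: 9.35
tool_pos: [0.5955, -0.0699, 0.0826]
eef_rot: [[0.325, -0.946, 0.001], [-0.946, -0.325, -0.001], [0.001, -0.0, -1.0]]
ft_force: [1.3, -0.8, 0.5]
finger_gap: 0.0006
```

```bash
cat >> h.py <<'E'
def cap(name):
    c=optics.capture('wrist'); cv2.imwrite(f'pics/{name}.png',c['img'])
    P=cloud(c); im=c['img'].astype(int); m=(im[...,2]>150)&(im[...,1]<80)&(im[...,0]<80)&(P[...,2]>.085)
    q=P[m]; print('cap',m.sum(),sup(np.nanmedian(q,0)),np.nanpercentile(q[:,2],[20,50,80]).round(4))
E
python3 -c "
from h import *
show();cap('w5')"
```

```text
t 9.35 tcp [ 0.5955 -0.0699  0.0826] sup x,y (np.float64(0.6), np.float64(-16.1)) F sup x,y,z 1.0 -1.2 0.5 gap 0.0006
cap 1889 (np.float64(2.0), np.float64(7.8)) [0.0924 0.093  0.0935]
```

Call:
servo_tool:
  series:
    - {"x": -0.3, "y": 1, "z": 0, "turn": 0}
    - {"x": -0.6, "y": 2, "z": 0, "turn": 0}
    - {"x": -1, "y": 3, "z": 0, "turn": 0}
    - {"x": -1.3, "y": 4, "z": 0, "turn": 0}
    - {"x": -1.7, "y": 5, "z": 0, "turn": 0}
    - {"x": -2, "y": 6, "z": 0, "turn": 0}
    - {"x": -2.4, "y": 7, "z": 0, "turn": 0}
    - {"x": -2.4, "y": 7, "z": 0, "turn": 0}
    - {"x": -2.4, "y": 7, "z": 0, "turn": 0}
    - {"x": -2.4, "y": 7, "z": 0, "turn": 0}

```text
clock: 10.23
tool_pos: [0.5933, -0.0636, 0.0827]
eef_rot: [[0.325, -0.946, 0.001], [-0.946, -0.325, -0.002], [0.002, -0.001, -1.0]]
ft_force: [1.3, -4.9, 0.7]
finger_gap: 0.0001
```

```bash
python3 -c "
from h import *
show();cap('w6')"
```

```text
t 10.23 tcp [ 0.5933 -0.0636  0.0827] sup x,y (np.float64(0.6), np.float64(-9.5)) F sup x,y,z -0.3 -5.1 0.7 gap 0.0001
cap 1885 (np.float64(2.1), np.float64(14.3)) [0.0925 0.0931 0.0936]
```

Call:
servo_tool:
  series:
    - {"x": -0.2, "y": 0.6, "z": 0, "turn": 0}
    - {"x": -0.4, "y": 1.2, "z": 0, "turn": 0}
    - {"x": -0.6, "y": 1.8, "z": 0, "turn": 0}
    - {"x": -0.8, "y": 2.4, "z": 0, "turn": 0}
    - {"x": -1, "y": 3, "z": 0, "turn": 0}
    - {"x": -1.2, "y": 3.6, "z": 0, "turn": 0}
    - {"x": -1.4, "y": 4.2, "z": 0, "turn": 0}
    - {"x": -1.4, "y": 4.2, "z": 0, "turn": 0}
    - {"x": -1.4, "y": 4.2, "z": 0, "turn": 0}
    - {"x": -1.4, "y": 4.2, "z": 0, "turn": 0}

```text
clock: 11.12
tool_pos: [0.5908, -0.0568, 0.0821]
eef_rot: [[0.326, -0.945, -0.001], [-0.945, -0.326, 0.001], [-0.001, 0.001, -1.0]]
ft_force: [-1.0, 0.9, -0.1]
finger_gap: 0.0005
```

```bash
python3 -c "
from h import *
show();cap('w7')"
```

```text
t 11.12 tcp [ 0.5908 -0.0568  0.0821] sup x,y (np.float64(0.3), np.float64(-2.2)) F sup x,y,z -0.7 1.2 -0.1 gap 0.0005
cap 2021 (np.float64(2.0), np.float64(22.0)) [0.0964 0.0969 0.0974]
```

The button popped up: the cap top reads z = 0.097 m at support y ≈ 22, and the pushing force is gone. Next I'll back off, go up and move beside the lever.

Call:
servo_tool:
  series:
    - {"x": 1.3, "y": -4, "z": 0, "turn": 0}
    - {"x": 2, "y": -6, "z": 10, "turn": 0}
    - {"x": 2, "y": -6, "z": 30, "turn": 0}
    - {"x": -10, "y": 2, "z": 43, "turn": 0}
    - {"x": -30, "y": 20, "z": 45, "turn": 0}
    - {"x": -52, "y": 40, "z": 45, "turn": 0}
    - {"x": -72, "y": 56, "z": 45, "turn": 0}
    - {"x": -85, "y": 66, "z": 45, "turn": 0}
    - {"x": -89.5, "y": 69.5, "z": 45, "turn": 0}
    - {"x": -89.5, "y": 69.5, "z": 40, "turn": 0}

```text
clock: 12.0
tool_pos: [0.5021, 0.0125, 0.1237]
eef_rot: [[0.327, -0.945, 0.002], [-0.945, -0.327, 0.0], [0.0, -0.002, -1.0]]
ft_force: [-0.0, 0.4, -0.3]
finger_gap: 0.0004
```

```bash
python3 -c "
from h import *
show();cap('w8')
c=optics.capture('wrist'); P=cloud(c)
Q=(P[...,:2]-org); X=1000*(Q@x_);Y=1000*(Q@d_);Z=P[...,2]
im=c['img'].max(2)
for x0 in range(-96,-30,6):
    m=(abs(X-x0)<3)&(Z>.085)&(Z<.105)&(Y>100)&(Y<170)
    print(x0,m.sum(),np.round(np.percentile(Y[m],[0,50,100]),1) if m.any() else '')
"
```

```text
t 12.0 tcp [0.5021 0.0125 0.1237] sup x,y (np.float64(-60.9), np.float64(92.1)) F sup x,y,z 0.1 0.4 -0.3 gap 0.0004
cap 1734 (np.float64(1.2), np.float64(22.7)) [0.0964 0.097  0.0975]
-96 4 [129.8 131.6 136.7]
-90 212 [123.7 132.5 143.5]
-84 428 [123.2 132.2 144.8]
-78 404 [123.8 133.1 143.9]
-72 255 [126.2 131.7 138.4]
-66 257 [125.4 131.2 137.6]
-60 262 [124.6 130.2 137.5]
-54 266 [123.7 129.8 136.6]
-48 274 [123.1 128.8 135.7]
-42 280 [122.3 128.1 134.9]
-36 285 [121.6 127.3 134.1]
```

View pics/w8.png

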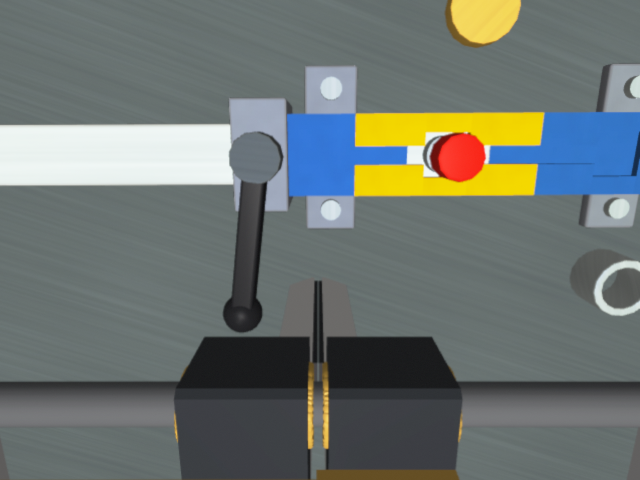

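The lever's arm runs from the pivot at (255,158) to the ball at (242,313). It is about 7° off open, and the button stands up in the window at (457,157). Next I'll descend and push along the arc.

Call:
servo_tool:
  series:
    - {"x": 0, "y": 0, "z": -14, "turn": 0}
    - {"x": 0, "y": 0, "z": -28, "turn": 0}
    - {"x": 0, "y": 0, "z": -37, "turn": 0}
    - {"x": 0, "y": 0, "z": -39, "turn": 0}
    - {"x": -2, "y": 7, "z": -39, "turn": 0}
    - {"x": -3.9, "y": 14.5, "z": -39, "turn": 0}
    - {"x": -6.5, "y": 19, "z": -39, "turn": 0}
    - {"x": -9, "y": 24, "z": -39, "turn": 0}
    - {"x": -11.6, "y": 28.9, "z": -39, "turn": 0}
    - {"x": -11.6, "y": 28.9, "z": -39, "turn": 0}

```text
clock: 12.93
tool_pos: [0.4905, 0.0416, 0.0841]
eef_rot: [[0.327, -0.945, 0.001], [-0.945, -0.327, 0.0], [0.0, -0.001, -1.0]]
ft_force: [1.7, -1.4, 1.3]
finger_gap: 0.0006
```

```bash
python3 -c "
from h import *
show()"
```

```text
t 12.93 tcp [0.4905 0.0416 0.0841] sup x,y (np.float64(-62.5), np.float64(123.4)) F sup x,y,z 1.1 -1.8 1.3 gap 0.0006
```

Call:
servo_tool:
  series:
    - {"x": -2.5, "y": 7, "z": 0, "turn": 0}
    - {"x": -3.8, "y": 15.9, "z": 0, "turn": 0}
    - {"x": -4, "y": 24, "z": 0, "turn": 0}
    - {"x": -3.2, "y": 32.3, "z": 0, "turn": 0}
    - {"x": -1.5, "y": 40, "z": 0, "turn": 0}
    - {"x": 1.4, "y": 48, "z": 0, "turn": 0}
    - {"x": 4.5, "y": 53, "z": 0, "turn": 0}
    - {"x": 8, "y": 58, "z": 0, "turn": 0}
    - {"x": 11.4, "y": 62.7, "z": 0, "turn": 0}
    - {"x": 11.4, "y": 62.7, "z": 0, "turn": 0}

```text
clock: 13.77
tool_pos: [0.5022, 0.105, 0.0833]
eef_rot: [[0.327, -0.945, 0.0], [-0.945, -0.327, 0.001], [-0.001, -0.001, -1.0]]
ft_force: [-0.2, -0.5, -0.1]
finger_gap: 0.0006
```

```bash
python3 -c "
from h import *
show();cap('w9')"
```

```text
t 13.77 tcp [0.5022 0.105  0.0833] sup x,y (np.float64(-30.7), np.float64(179.6)) F sup x,y,z -0.3 -0.4 -0.1 gap 0.0006
cap 0 (np.float64(nan), np.float64(nan)) nan
  return np.nanmean(a, axis, out=out, keepdims=keepdims)
  return np.nanmean(a, axis, out=out, keepdims=keepdims)
```

View pics/w9.png

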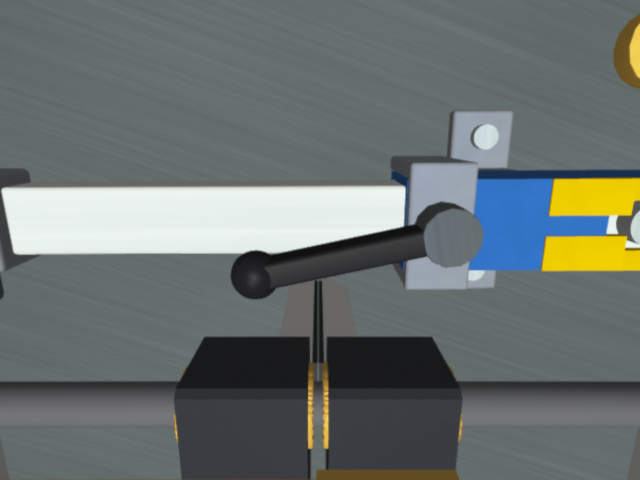

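The lever is about 75° round, with its ball at (256,274). I'll push the last part gently to the stop.

Call:
servo_tool:
  series:
    - {"x": 3, "y": 3, "z": 0, "turn": 0}
    - {"x": 6, "y": 5, "z": 0, "turn": 0}
    - {"x": 9, "y": 7, "z": 0, "turn": 0}
    - {"x": 11, "y": 8, "z": 0, "turn": 0}
    - {"x": 13, "y": 9, "z": 0, "turn": 0}
    - {"x": 14.5, "y": 10, "z": 0, "turn": 0}
    - {"x": 16, "y": 10.5, "z": 0, "turn": 0}
    - {"x": 17, "y": 11, "z": 0, "turn": 0}
    - {"x": 18, "y": 11, "z": 0, "turn": 0}
    - {"x": 18, "y": 11, "z": 0, "turn": 0}

```text
clock: 14.65
tool_pos: [0.514, 0.1123, 0.0828]
eef_rot: [[0.325, -0.946, -0.011], [-0.946, -0.325, -0.003], [-0.001, 0.012, -1.0]]
ft_force: [-10.0, -4.7, 8.0]
finger_gap: 0.0004
```

```bash
python3 -c "
from h import *
show()
c=optics.capture('wrist'); cv2.imwrite('pics/w10.png',c['img'])"
```

```text
t 14.65 tcp [0.514  0.1123 0.0828] sup x,y (np.float64(-17.2), np.float64(182.7)) F sup x,y,z -11.0 -1.2 8.0 gap 0.0004
```

View pics/w10.png

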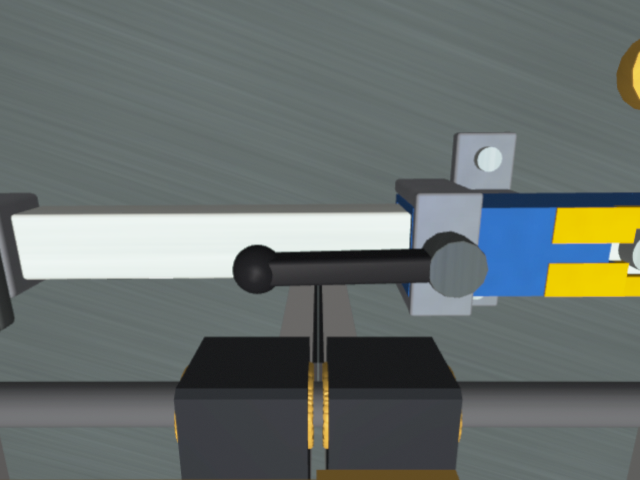

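The lever now lies along the tube, and the force rose to 11 N, which suggests the stop. I'll retreat, back off and then go up.

Call:
servo_tool:
  series:
    - {"x": -8, "y": -3, "z": 0, "turn": 0}
    - {"x": -20, "y": -8, "z": 0, "turn": 0}
    - {"x": -30, "y": -11, "z": 5, "turn": 0}
    - {"x": -38, "y": -14, "z": 25, "turn": 0}
    - {"x": -42, "y": -15, "z": 50, "turn": 0}
    - {"x": -48, "y": -16, "z": 80, "turn": 0}
    - {"x": -54, "y": -20, "z": 105, "turn": 0}
    - {"x": -54, "y": -30, "z": 115, "turn": 0}
    - {"x": -54, "y": -40, "z": 120, "turn": 0}
    - {"x": -54, "y": -40, "z": 120, "turn": 0}

```text
clock: 15.53
tool_pos: [0.4667, 0.0719, 0.2043]
eef_rot: [[0.323, -0.946, 0.003], [-0.946, -0.323, -0.001], [0.001, -0.003, -1.0]]
ft_force: [0.5, -0.5, -0.2]
finger_gap: 0.0003
```

```bash
python3 - <<'E'
from h import *
show();
c=optics.capture('wrist'); cv2.imwrite('pics/w11.png',c['img']); P=cloud(c)
Q=(P[...,:2]-org); X=1000*(Q@x_);Y=1000*(Q@d_);Z=P[...,2]
for y0 in range(145,220,8):
    m=(abs(Y-y0)<4)&(Z>.085)&(Z<.105)&(abs(X)<60)
    print(y0,m.sum(),np.round(np.percentile(X[m],[0,50,100]),1) if m.any() else '')
im=c['img'].astype(int); m=(im[...,2]>150)&(im[...,1]<80)&(im[...,0]<80)&(Z>.085)
if m.any(): print('cap',m.sum(),np.median(X[m]),np.median(Y[m]),np.median(Z[m]))
E
```

```text
t 15.53 tcp [0.4667 0.0719 0.2043] sup x,y (np.float64(-75.1), np.float64(159.9)) F sup x,y,z 0.3 -0.7 -0.2 gap 0.0003
145 225 [-5.8  0.1  6. ]
153 213 [-5.7 -0.5  5.4]
161 210 [-6.4 -0.5  5.4]
169 217 [-6.4 -0.5  5.4]
177 217 [-6.3 -0.4  4.8]
185 226 [-6.9 -1.   4.8]
193 220 [-6.9 -1.   4.8]
201 286 [-11.   -1.6   7.6]
209 387 [-12.4  -1.6   9. ]
217 178 [-10.9  -1.6   8.3]
cap 959 0.8478957499309855 23.00083586265426 0.09701378587331555
```

View pics/w11.png

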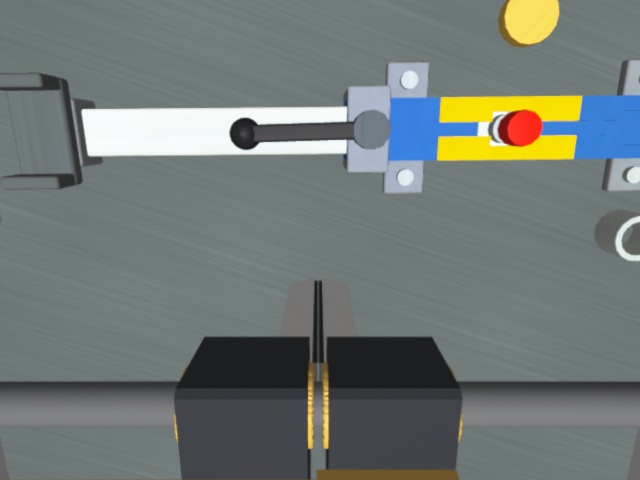

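The lever slope gives about 1.54 rad, so it is closed. The cap is up at z = 0.097 m, the tube is out about 93 mm, and the robot is clear. I'll hand it in.

```bash
python3 -c "
from h import *
print(workorder.job_done()); show()"
```

```text
the job is handed in; nothing more can be done
None
the job is handed in; nothing more can be done
```

The support is set to its working length, the clamp lever is closed, and the job is handed in. It reports no verdict.

- **Tube and button:** I pressed the button from above with the shut fingers and slid the tube out to about 78 mm. After letting go, I pushed the cap gently from behind, with about 5 N measured at the wrist, until it popped up in the yellow plate's window.
- **Lever:** I swung the lever round with the shut fingers until the force rose to about 11 N at the stop, then backed off and lifted clear.

**Last checks**, from the wrist camera before handing in:
- The cap top was at 97 mm, so the button is fully up, with the tube out about 93 mm.
- The lever was at about 1.54 rad, against a stop of 1.55.
- The gripper was clear of everything, with no force left on the tool, at 15.5 s on the clock.

No check failed or disagreed. I did not measure the bystanders again at the end; I felt no unexpected contact, and the brass disc and steel ring, which were partly in the last picture, looked undisturbed.

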